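Set out milk cartons and dispense one dessert pot for each

TASK

Set all the milk cartons out in one row on the grey strip, squared up with the end stop: the first flush against the stop, each next one butted against its neighbour with no gap. Press the dispenser's sprung lever fully down and let it come back exactly once for each carton there is, and slide the pots that come out along the guide rail to the end stop, so that they stand touching the rail and one another, one facing each carton, with no spare pot left out. Do not lift or tip the pots, and do not disturb the bread roll, the tub and the spoon.

Things in the scene. Friction and masses are not known exactly. Their poses are not given: they have to be found in the camera images.
- line: Fixed metal serving line. Origin on the table in the inner corner of guide rail and end stop; x away from the robot (turned up to 0.15 rad), y along the rail towards the dispenser. In its frame, mm: the rail is a bar x 0..15, y -12..246, 30 high, its guiding face at x=0; the end stop is a bar x -170..0, y -12..0, 30 high, its face at y=0. All points below are fixed to it except lever_tip.
- carton_place (a point): On the table, where the centre of the first carton goes (line frame x=-135, y=30 mm), on the flat grey strip x -165..-105, y 0..240. The next places follow every 60 mm along the line's y: 90, 150, 210. Carton x along line x (either way round).
- pot_place (a point): On the table, where the centre of the first pot goes, touching rail and end stop: line frame x=-30, y=30 mm. The next follow every 60 mm along the line's y: 90, 150, 210, each facing a carton; the pots come in the order in which they leave the dispenser.
- outlet (a point): On the table, the middle of the spot where a pot stands once pushed out, within about 6 mm: line frame x=-33, y=280 mm. A kerb 12 mm high, x -77..-67, y 246..316, bounds it on the robot's side; the rail begins at y=246, so the pot is slid towards -y along it.
- magazine (a point): Foot of the dispenser tower, on the table: line frame x=82, y=280 mm. Square tower x 42..122, y 240..320, 216 high, closed roof, window slit in front; 46 mm high outlet slot at the foot of its face towards -x. Pots within 10 mm of this point horizontally are inside. Behind it a pusher housing to x=245, 52 high.
- lever (a joint): Sprung lever beside the tower: 0 up (rest), 0.65 rad fully down (hard stop). Fully down, it has pushed the lowest pot 115 mm out; a shorter press leaves it part-way, and a further full press finishes it. One full press gives one pot; it must spring back up (below 0.03) for the next pot to drop. Takes about 6 to 15 N at the tip.
- lever_tip (a point): Middle of the top face of the black pad, 36 x 40 mm, at the lever's end: at rest line frame x about -52, y=425, z=202 mm. Pressed straight down it sinks 102 mm to z=100, hardly moving sideways. Lever arm 160 mm, pivot at x=100, y=425, z=150; lever bracket x 75..125, y 316..340, 170 high, with a shaft at pivot height from it to the lever.
- carton0: A small white milk carton with a blue band, upright closed box, 50 (its x) x 60 (its y) x 70 mm high, 0.11 to 0.21 kg; origin at the centre of its underside. Two to four of the four cartons are there; None if absent. Any carton may take any place.
- carton1: A small white milk carton with a blue band, upright closed box, 50 (its x) x 60 (its y) x 70 mm high, 0.11 to 0.21 kg; origin at the centre of its underside. Two to four of the four cartons are there; None if absent. Any carton may take any place.
- carton2: A small white milk carton with a blue band, upright closed box, 50 (its x) x 60 (its y) x 70 mm high, 0.11 to 0.21 kg; origin at the centre of its underside. Two to four of the four cartons are there; None if absent. Any carton may take any place.
- carton3: A small white milk carton with a blue band, upright closed box, 50 (its x) x 60 (its y) x 70 mm high, 0.11 to 0.21 kg; origin at the centre of its underside. Two to four of the four cartons are there; None if absent. Any carton may take any place.
- pot0: A white dessert pot with foil lid, closed round tub 60 mm in diameter, 40 mm high, about 0.07 kg; origin at the centre of its underside. Starts in the dispenser tower, first from the bottom of the stack of five; the lowest comes out first.
- pot1: A white dessert pot with foil lid, closed round tub 60 mm in diameter, 40 mm high, about 0.07 kg; origin at the centre of its underside. Starts in the dispenser tower, second from the bottom of the stack of five; the lowest comes out first.
- pot2: A white dessert pot with foil lid, closed round tub 60 mm in diameter, 40 mm high, about 0.07 kg; origin at the centre of its underside. Starts in the dispenser tower, third from the bottom of the stack of five; the lowest comes out first.
- pot3: A white dessert pot with foil lid, closed round tub 60 mm in diameter, 40 mm high, about 0.07 kg; origin at the centre of its underside. Starts in the dispenser tower, fourth from the bottom of the stack of five; the lowest comes out first.
- pot4: A white dessert pot with foil lid, closed round tub 60 mm in diameter, 40 mm high, about 0.07 kg; origin at the centre of its underside. Starts in the dispenser tower, fifth from the bottom of the stack of five; the lowest comes out first.
- roll: A brown bread roll, 90 mm across, 46 mm high, origin under its centre. Leave it alone.
- tub: An empty white tub, 90 mm across, 50 mm high, origin under its centre, beyond the guide rail. Leave it alone.
- spoon: A serving spoon lying beyond the cartons on the left. Leave it alone.

How it is judged:
By the outcome, as a careful person would: the job done as asked, in the order asked, and still so for the second after the job is handed in, with the robot touching nothing.
Of carton0, carton1, carton2, carton3 only 2 to 4 are there at a start; the rules pass over those that are not, and their reading is None.
At some moment in a run one of carton0, carton1, carton2, carton3 may be knocked a few centimetres aside while the robot is not near it.
Once in a run the grip may slacken for a moment while it holds something.
It also fails if it takes over 210 s, if anything falls off the work surface, if the arm or the gripper's body presses on something with over 40 N, if the wrist force passes 120 N, or if a joint passes its speed limit or range.

ROBOT

A 6-joint arm with a two-finger parallel gripper is mounted at the origin on the work surface. World frame = base frame: x ahead of the robot, y to its left, z up, the work surface at z = 0. Lengths are in mm, angles in degrees, forces in N, time in s.
With the tool pointing down it reaches from about 350 to 850 mm from the base axis. Payload 8.1 kg.
Tool frame: the origin (TCP) lies between the finger pads; the fingertips stand r.nose_length ahead of it and the grasp point (between the pads) lies 3 mm ahead of it (r.nose_length is the distance from the TCP to the fingertips, in mm); x points along the fingers, y is the direction in which the jaws open and shut, and the axes are right-handed (so a half turn about x gives the same grasp; the last joint's range is limited). The gripper opens to 85 mm and grips with 20 to 120 N. Pads are 22 mm wide; open, the fingers measure 114 mm over their backs; the gripper's body (76 mm by 85 mm) begins 54 mm behind the grasp point. The pads swing forward as they close: fully open they stand 13 mm farther back than shut.
Start: joints at [-71.585, 7.471, 85.268, -0, 87.261, -4.893], TCP at [237.423, -551.031, 253.292] pointing down, gripper open.
Joint ranges: [-169.43, 169.43], [-51.17, 129.36], [1.28, 143.12], [-76.62, 256.62], [0, 156.53], [-152.29, 152.29]. Speed limits (degrees/s): [136.94, 136.94, 159.86, 180, 180, 180].

INTERFACE

Orientations are given as [roll, pitch, yaw] about the fixed x, y, z axes, in that order (R = Rz(yaw) Ry(pitch) Rx(roll)).
In Python, from bench import sense, optics, order, r gives the robot as it stands.
- The arm moves only by the tool carry_out, never from a script. Its argument "commands" is one flat list of numbers, 7 for each row, row after row: the shift along the tool's x, y, z in m, then the turn, a rotation vector about the tool's x, y, z in degrees, then the closure, from -1 (fully open) to 1 (shut), so that 0 is half open. A call has 1 to 12 rows; each row is the pose to reach, as a shift and turn from the pose measured when the call began, along the tool's axes at that moment; what a row does not reach only later rows make up. A row lasts 1/8 s, in which the tool goes at most 62.5 mm and 10.7 degrees, less where a joint would pass 70% of its speed; a pose out of reach is approached as far as the arm can. A call with a gripper value outside its range is refused whole. The fingers move at their own pace and stop on an object; "grip_force" is the grip in N (left out, the last holds). Time passes only in rows, so rows that repeat a pose let the fingers close. It gives the time, the measured TCP pose, the force and the opening at its end, in the units of the state.
- sense(): the state, without advancing time (a new reading comes with each control period).
- optics.snapshot(name): name is "side" or "top"; returns (picture, depth): 480x640x3 uint8, red, green, blue; 480x640 float32, mm along the optical axis (not along the pixel's ray), 0 where there is no reading.
- optics.calibration(name): a dict with "mtx" (3x3 intrinsics, pixels), "k1" (the pictures are not rectified: a ray, as slopes to the right and down, at radius r is drawn at 1 + k1 r^2 times it, then the intrinsics apply), "extrinsics" (4x4, takes a point from camera to world coordinates). Camera axes: x right, y up, looking along -z (the intrinsics and any distortion apply to the point x, -y, -z); pixel columns grow to the right and rows downward; lengths in mm; the calibration is good to about 2 mm. A picture is of the moment at which its call begins. calibration takes no time and is no camera call.
- order.hand_in(): hands the job in, once; it reports no verdict.
The state is a dict: "time": time; "joint_pos": joint angles; "qd": joint speeds; "joint_efforts": joint torques, N m; "tool_pos": TCP position; "tcp_rot": TCP orientation; "ft_force": force on the tool from outside, world axes, zero at the start; "wrist_torque": the same for the moment, N m; "finger_gap": finger opening in mm.
Only numpy, scipy, OpenCV 4.12 (cv2) and the standard library are available. Lean on these libraries where they do the work, as an engineer would, in place of code of your own. Each camera call takes 0.05 s, during which the arm holds its last target. There are 200 camera calls.

## Working session

There is one attempt and no reset: what is moved stays moved. The work goes in short steps, Python scripts to look and compute and a tool call to move; the robot and the scene stay as the last step left them, time stands still between calls to the robot, and variables do not carry over. Pictures are saved under pics/ and viewed, about 12 in all and at most 16, crops included, and the job is handed in when it is done.

Besides the shell and the picture viewer there is one more tool, called after "Call:" as a command line: name --argument value ..., lists and objects as JSON in quotes. carry_out: Moves the arm, as the interface text tells. Its arguments: {"type":"object","properties":{"commands":{"type":"array","items":{"type":"number"}},"grip_force":{"type":"number"}},"required":["commands"]}

```bash
ls; mkdir -p pics; cat > h.py <<'E'
import numpy as np, cv2
from scipy.spatial.transform import Rotation as R
from bench import sense, optics, order, r
def world(name,depth):
    c=optics.calibration(name);K=np.array(c["mtx"]);k=c["k1"];T=np.array(c["extrinsics"])
    v,u=np.mgrid[0:480,0:640]
    p=cv2.undistortPoints(np.stack([u.ravel(),v.ravel()],1).astype(np.float64)[:,None],K,np.array([k,0,0,0.]))[:,0].reshape(480,640,2)
    P=np.stack([p[...,0]*depth,-p[...,1]*depth,-depth],-1)
    W=P@T[:3,:3].T+T[:3,3]; W[depth<=0]=np.nan
    return W
def st():
    s=sense();print(s["time"],np.round(s["tool_pos"],1),np.round(s["tcp_rot"],2),"gap",s["finger_gap"],"F",np.round(s["ft_force"],1));return s
E
python3 - <<'E'
from h import *
s=st();print(r.nose_length,np.round(s["joint_pos"],1))
for n in("side","top"):
    im,d=optics.snapshot(n);cv2.imwrite(f"pics/{n}0.png",im[...,::-1]);np.save(f"pics/{n}0.npy",d);np.save(f"pics/{n}0i.npy",im)
    c=optics.calibration(n);print(n,np.round(c["extrinsics"],2).tolist(),c["mtx"],c["k1"])
E
```

```text
pics
0.0 [ 237.3 -550.6  252.3] [-94.45  89.9  108.86] gap 85.63014806382776 F [ 0.4 -0.4 -0.5]
22.0 [-71.6   7.5  85.3  -0.   87.3  -4.9]
side [[-0.69, 0.51, -0.51, 21.44], [-0.72, -0.48, 0.49, 547.66], [0.01, 0.71, 0.71, 952.9], [0.0, 0.0, 0.0, 1.0]] [[528.4145378    0.         318.94711123]
 [  0.         528.4145378  239.27575379]
 [  0.           0.           1.        ]] -0.04545342038580487
top [[0.02, 0.99, -0.13, 440.62], [-1.0, 0.02, 0.01, 4.54], [0.01, 0.13, 0.99, 1233.98], [0.0, 0.0, 0.0, 1.0]] [[457.47690784   0.         315.76163692]
 [  0.         457.47690784 246.57017403]
 [  0.           0.           1.        ]] -0.015501747661450252
```

View pics/top0.png

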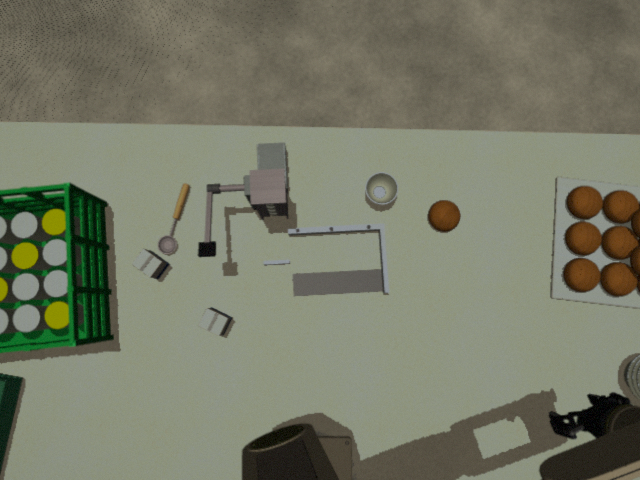

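View pics/side0.png

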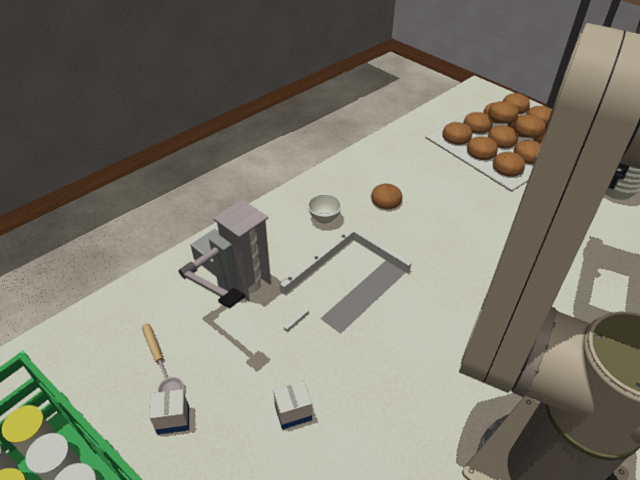

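Top view: two cartons at (152,264) and (216,321), rail from (290,231) to (385,228), stop down to (387,293), strip (293–383, 282), and lever pad at (207,249). The side view shows the same two cartons, at (170,410) and (293,405). The arm could still hide others.

```bash
cat >> h.py <<'E'
def get(name):
    im,d=optics.snapshot(name); return im,d,world(name,d)
def cartons(W,im=None,box=(250,850,-200,500)):
    z=W[...,2];m=(z>62)&(z<78)&(W[...,0]>box[0])&(W[...,0]<box[1])&(W[...,1]>box[2])&(W[...,1]<box[3])
    n,l,s,c=cv2.connectedComponentsWithStats(m.astype(np.uint8))
    for i in range(1,n):
        if s[i,4]<60: continue
        p=W[l==i]; (cx,cy),(w,h),a=cv2.minAreaRect(p[:,:2].astype(np.float32))
        print("top",np.round([cx,cy,w,h,a],1),"px",np.round(c[i]),s[i,4],"z",np.round(np.median(p[:,2]),1))
E
python3 - <<'E'
from h import *
for n in("top","side"):
    d=np.load(f"pics/{n}0.npy");W=world(n,d);z=W[...,2]
    print(n);cartons(W)
    t=z[(abs(z)<15)&(W[...,0]>350)&(W[...,0]<700)&(W[...,1]>-200)&(W[...,1]<300)];print("table z",np.median(t),t.std())
    m=(z>24)&(z<36)&(W[...,0]>400)&(W[...,0]<700)&(W[...,1]>-220)&(W[...,1]<150)
    k,l,s,c=cv2.connectedComponentsWithStats(m.astype(np.uint8))
    for i in range(1,k):
        if s[i,4]>40:print(s[i],W[l==i].min(0).round(),W[l==i].max(0).round())
    m2=(z>190)&(z<225)&(W[...,0]>350)&(W[...,0]<900)&(W[...,1]>50)&(W[...,1]<400)
    k,l,s,c=cv2.connectedComponentsWithStats(m2.astype(np.uint8))
    for i in range(1,k):
        if s[i,4]>40:
            p=W[l==i];print("hi",cv2.minAreaRect(p[:,:2].astype(np.float32)),np.median(p[:,2]))
im=cv2.imread("pics/top0.png");cv2.imwrite("pics/topc.png",cv2.resize(im[190:340,130:400],None,fx=2.95,fy=2.95,interpolation=cv2.INTER_CUBIC))
d=np.load("pics/top0.npy");W=world("top",d)
for u,v in[(385,228),(290,231),(387,293),(207,249),(152,264),(216,321)]:print(u,v,W[v,u].round(1))
E
```

```text
top
top [542.7 424.   61.8  50.4  55.7] px [147. 263.] 486 z 70.9
top [397.3 250.4  60.4  49.8  65.4] px [212. 321.] 495 z 70.6
table z 0.23800913802688228 2.6482354260253267
[288 223 101  70 866] [ 480. -199.   24.] [664.  69.  36.]
hi ((710.2030029296875, 109.11113739013672), (81.18502807617188, 80.32783508300781), 4.01717472076416) 215.95943480644712
hi ((578.8466796875, 244.71762084960938), (62.5581169128418, 39.2173957824707), 4.785776615142822) 201.88525643825471
side
top [679.9  88.6  32.5  15.7  60.2] px [262. 268.] 64 z 69.7
top [702.4 151.1  91.8  26.4  37.4] px [235. 278.] 183 z 70.1
top [397.8 248.5  58.9  53.2  64.7] px [292. 398.] 868 z 70.9
top [544.1 423.8  62.7  51.9  56.1] px [166. 405.] 900 z 71.2
table z 1.0217550286940877 2.3845149984456038
[279 227 132  62 993] [ 479. -201.   24.] [665.  70.  36.]
hi ((709.602783203125, 105.42874145507812), (84.84580993652344, 83.32796478271484), 4.148852825164795) 216.51116331068033
hi ((578.37451171875, 242.62872314453125), (61.83884811401367, 41.18589401245117), 2.0389342308044434) 202.28312289921666
385 228 [ 655.  -195.3    0.7]
290 231 [637.4  63.1  28.6]
387 293 [ 478.  -200.5   -1.9]
207 249 [564.3 241.8 202.9]
152 264 [539.2 410.5  70.4]
216 321 [398.6 241.8  68. ]
```

View pics/topc.png

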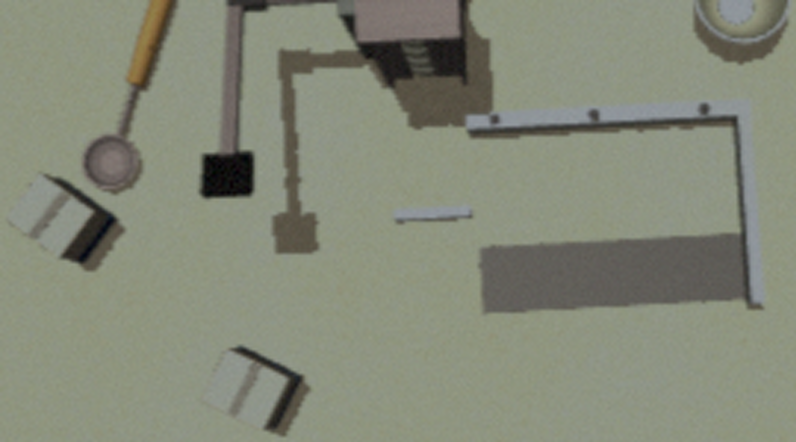

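```bash
cat >> h.py <<'E'
def line_fit(Ws):
    from scipy.optimize import minimize
    from scipy.spatial import cKDTree
    g=np.concatenate([np.stack(np.meshgrid(np.arange(x0,x1+.1,2.5),np.arange(y0,y1+.1,2.5)),-1).reshape(-1,2) for x0,x1,y0,y1 in((0,15,-12,246),(-170,0,-12,0))])
    for W in Ws:
        z=W[...,2];m=(z>26)&(z<34)&(W[...,0]>400)&(W[...,0]<700)&(W[...,1]>-220)&(W[...,1]<90)
        P=W[m][:,:2];T=cKDTree(P);G=cKDTree(g)
        def f(q):
            c,s=np.cos(q[2]),np.sin(q[2]);A=np.array([[c,-s],[s,c]])
            a=T.query(g@A.T+q[:2])[0];b=G.query((P-q[:2])@A)[0]
            return np.minimum(a,8).__pow__(2).mean()+np.minimum(b,8).__pow__(2).mean()
        o=min((minimize(f,[648+dx,-192+dy,.07],method="Nelder-Mead",options=dict(initial_simplex=[[648+dx,-192+dy,.07],[656+dx,-192+dy,.07],[648+dx,-184+dy,.07],[648+dx,-192+dy,.1]])) for dx in(-5,5) for dy in(-5,5)),key=lambda o:o.fun)
        print("line",o.x.round(4),o.fun)
E
python3 - <<'E'
from h import *
Ws=[world(n,np.load(f"pics/{n}0.npy")) for n in("top","side")]
line_fit(Ws)
s=sense();print(R.from_euler("xyz",s["tcp_rot"],degrees=True).as_matrix().round(3))
W=Ws[0]
im=np.load("pics/top0i.npy")
for u,v in[(167,245),(158,247),(177,247),(168,254),(185,185),(169,235)]:print(u,v,W[v,u].round(1))
# strip corners from colour
g=im.astype(int);m=(g.sum(-1)<345)&(g.sum(-1)>200)&(abs(W[...,2])<8)&(W[...,0]>455)&(W[...,0]<580)&(W[...,1]>-205)&(W[...,1]<80)
k,l,s,c=cv2.connectedComponentsWithStats(m.astype(np.uint8));i=1+s[1:,4].argmax()
print("strip",cv2.minAreaRect(W[l==i][:,:2].astype(np.float32)))
E
```

```text
line [ 6.473720e+02 -1.748946e+02  6.700000e-02] 2.883716574487248
line [ 6.477439e+02 -1.756581e+02  6.760000e-02] 4.182225429412044
[[-0.     0.396 -0.918]
 [ 0.002 -0.918 -0.396]
 [-1.    -0.002 -0.   ]]
167 245 [598.  398.5  -3.1]
158 247 [590.2 417.3  12.8]
177 247 [592.4 369.5   2. ]
168 254 [572.7 392.3   3.4]
185 185 [761.7 353.3  15. ]
169 235 [623.3 389.6  12.8]
strip ((504.9387512207031, -65.64604187011719), (64.16049194335938, 241.46058654785156), 4.8600358963012695)
```

```bash
cat >> h.py <<'E'
O=np.array([647.5,-175.3]);YAW=3.85
def L(x,y):
    c,s=np.cos(np.radians(YAW)),np.sin(np.radians(YAW));return O+[c*x-s*y,s*x+c*y]
def plan(*wp):
    """wp: (x,y,z,theta) world TCP -> shift m, turn deg in tool axes"""
    s=sense();p0=np.array(s["tool_pos"]);R0=R.from_euler("xyz",s["tcp_rot"],degrees=True).as_matrix()
    for x,y,z,t in wp:
        c,q=np.cos(np.radians(t)),np.sin(np.radians(t));Rt=np.array([[0,c,q],[0,q,-c],[-1,0,0.]])
        d=R0.T@(np.array([x,y,z])-p0)/1000;w=R.from_matrix(R0.T@Rt).as_rotvec(degrees=True)
        print(np.round(d,4).tolist(),np.round(w,1).tolist(),"dist",round(np.linalg.norm(d)*1000))
E
python3 - <<'E'
from h import *
plan((480,-250,230,-60),(430,60,230,-30),(397.5,249.5,160,-24.6))
E
```

```text
[0.0227, -0.18, -0.3418] [-6.7, -0.0, 0.1] dist 387
[0.0232, -0.4845, -0.4186] [-36.7, -0.0, 0.1] dist 641
[0.0935, -0.6713, -0.4637] [-42.1, -0.0, 0.1] dist 821
```

Call:
carry_out --commands '[0.023,-0.18,-0.342,-6.7,0,0.1,-0.6,0.023,-0.18,-0.342,-6.7,0,0.1,-0.6,0.023,-0.18,-0.342,-6.7,0,0.1,-0.6,0.023,-0.18,-0.342,-6.7,0,0.1,-0.6,0.023,-0.18,-0.342,-6.7,0,0.1,-0.6,0.023,-0.18,-0.342,-6.7,0,0.1,-0.6,0.023,-0.485,-0.419,-36.7,0,0.1,-0.6,0.023,-0.485,-0.419,-36.7,0,0.1,-0.6,0.023,-0.485,-0.419,-36.7,0,0.1,-0.6,0.023,-0.485,-0.419,-36.7,0,0.1,-0.6,0.023,-0.485,-0.419,-36.7,0,0.1,-0.6,0.023,-0.485,-0.419,-36.7,0,0.1,-0.6]' --grip_force 40

```text
time: 1.6
tool_pos: [429.2, 63.9, 230.0]
tcp_rot: [-159.3, 89.9, 81.0]
ft_force: [-0.1, -0.1, -0.1]
finger_gap: 68.4
```

```bash
python3 - <<'E'
from h import *
st()
for n in("top","side"):
    im,d,W=get(n);cartons(W,box=(100,900,-700,600));cv2.imwrite(f"pics/{n}1.png",im[...,::-1])
plan((397.5,249.5,130,-24.6),(397.5,249.5,50,-24.6))
E
```

```text
1.6 [429.2  63.9 230. ] [-159.27   89.93   81.02] gap 68.43698649356472 F [-0.1 -0.1 -0.1]
top [529.3 548.6 374.2   6.9   6.7] px [ 97. 269.] 355 z 71.1
top [543.  424.   61.7  50.8  55.7] px [147. 263.] 486 z 70.9
top [399.2 255.   50.5  50.2  65.2] px [209. 321.] 332 z 70.7
top [702.  143.2  96.9  45.7  51.5] px [237. 277.] 203 z 70.4
top [397.9 248.4  58.8  52.8  64.9] px [292. 397.] 864 z 71.0
top [543.6 423.7  61.8  51.8  55.5] px [166. 405.] 903 z 71.0
top [699.8 586.3  26.5  12.8  71.9] px [ 42. 401.] 63 z 71.6
[0.1, -0.1216, -0.1469] [-5.2, -0.0, -0.0] dist 215
[0.18, -0.1216, -0.1469] [-5.2, -0.0, -0.0] dist 262
```

View pics/top1.png

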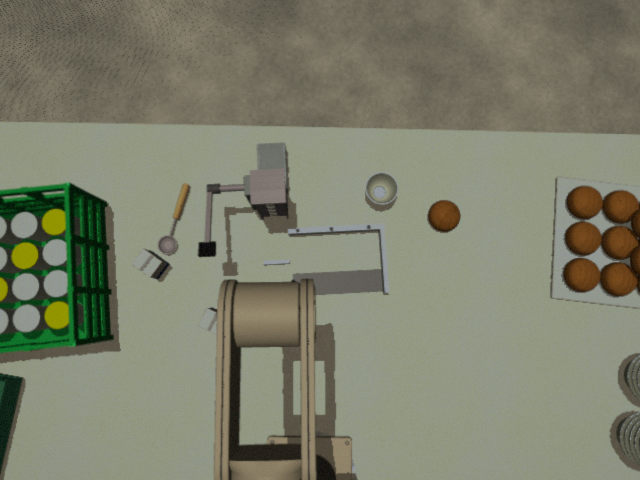

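Carton B is partly hidden by the arm at (209,321) and carton A is at (150,264). The area the arm had covered is empty, so there are two cartons.

Call:
carry_out --commands '[0.1,-0.122,-0.147,-5.2,0,0,-0.6,0.1,-0.122,-0.147,-5.2,0,0,-0.6,0.1,-0.122,-0.147,-5.2,0,0,-0.6,0.1,-0.122,-0.147,-5.2,0,0,-0.6,0.1,-0.122,-0.147,-5.2,0,0,-0.6,0.184,-0.122,-0.147,-5.2,0,0,-0.6,0.184,-0.122,-0.147,-5.2,0,0,-0.6,0.184,-0.122,-0.147,-5.2,0,0,-0.6,0.184,-0.122,-0.147,-5.2,0,0,0.6,0.184,-0.122,-0.147,-5.2,0,0,0.6,0.184,-0.122,-0.147,-5.2,0,0,0.6,0.184,-0.122,-0.147,-5.2,0,0,0.6]' --grip_force 40

```text
time: 3.2
tool_pos: [398.9, 250.1, 47.9]
tcp_rot: [125.6, 89.8, 11.0]
ft_force: [0.6, -2.8, 6.9]
finger_gap: 49.6
```

```bash
python3 - <<'E'
from h import *
st()
x,y=L(-135,36);print(x,y)
plan((397.5,249.5,150,-24.6),(440,100,150,-10),(x,y,120,YAW),(x,y,49,YAW))
E
```

```text
3.2 [398.9 250.1  47.9] [125.59  89.78  10.97] gap 49.643107489891065 F [ 0.6 -2.8  6.9]
510.3874544211248 -148.44576672327307
[-0.1021, -0.0007, 0.0009] [-0.0, -0.1, -0.2] dist 102
[-0.102, 0.1002, 0.1191] [-14.6, -0.1, -0.2] dist 186
[-0.072, 0.2676, 0.3157] [-28.5, -0.1, -0.2] dist 420
[-0.001, 0.2673, 0.3159] [-28.5, -0.1, -0.2] dist 414
```

Call:
carry_out --commands '[-0.102,0,0,0,0,0,0.6,-0.102,0,0,0,0,0,0.6,-0.102,0.1,0.119,-14.6,0,0,0.6,-0.102,0.1,0.119,-14.6,0,0,0.6,-0.102,0.1,0.119,-14.6,0,0,0.6,-0.072,0.268,0.316,-28.5,0,0,0.6,-0.072,0.268,0.316,-28.5,0,0,0.6,-0.072,0.268,0.316,-28.5,0,0,0.6,-0.072,0.268,0.316,-28.5,0,0,0.6,-0.072,0.268,0.316,-28.5,0,0,0.6,-0.072,0.268,0.316,-28.5,0,0,0.6]'

```text
time: 4.58
tool_pos: [510.5, -149.7, 119.9]
tcp_rot: [105.7, 89.8, 19.4]
ft_force: [0.5, 0.6, -1.1]
finger_gap: 49.4
```

```bash
python3 - <<'E'
from h import *
s=st();p=s["tool_pos"]
im,d,W=get("side");cartons(W,box=(250,800,-250,550))
W=np.where((W[...,2:]>30),W,np.nan)
x,y=L(-135,37)
plan((x,y,70,YAW),(x,y,49.5,YAW))
cv2.imwrite("pics/s2.png",im[150:400,200:500,::-1].repeat(2,0).repeat(2,1))
E
```

```text
4.575 [ 510.5 -149.7  119.9] [105.68  89.8   19.45] gap 49.3606792263761 F [ 0.5  0.6 -1.1]
top [694.8 132.  119.6  47.2  55.5] px [242. 276.] 235 z 69.6
top [544.  423.9  61.1  52.5  57.7] px [166. 405.] 906 z 71.1
[0.05, -0.0002, -0.0011] [-0.0, -0.1, -0.2] dist 50
[0.0705, -0.0003, -0.001] [-0.0, -0.1, -0.2] dist 70
```

View pics/s2.png

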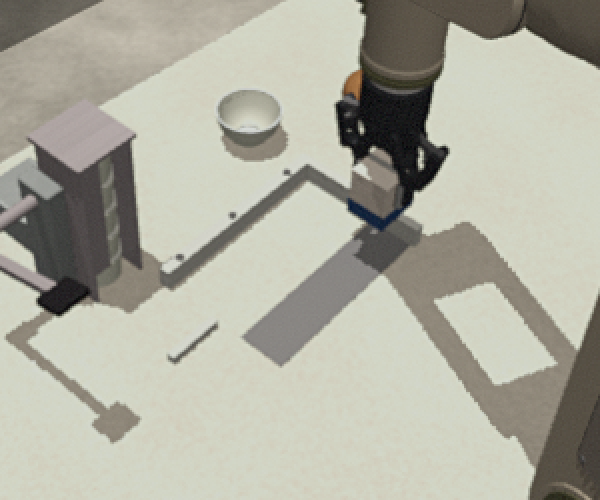

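Carton B is firmly held at (375,195) in the enlarged crop, above the stop end of the strip. Next I lower it about 6 mm off the stop and push.

Call:
carry_out --commands '[0.05,0,-0.001,0,-0.1,-0.2,0.6,0.071,0,-0.001,0,-0.1,-0.2,0.6,0.071,0,-0.001,0,-0.1,-0.2,0.6,0.071,0,0.002,0,-0.1,-0.2,0.6,0.071,0,0.004,0,-0.1,-0.2,0.6,0.071,0,0.006,0,-0.1,-0.2,0.6,0.071,0,0.007,0,-0.1,-0.2,0.6,0.071,0,0.007,0,-0.1,-0.2,0.6]'

```text
time: 5.62
tool_pos: [511.1, -155.6, 49.0]
tcp_rot: [-13.3, 90.0, -99.5]
ft_force: [-0.2, 0.2, -1.5]
finger_gap: 49.7
```

Call:
carry_out --commands '[0.0005,0,0.001,0,0,0,0.6,0.0005,0,0.002,0,0,0,0.6,0.0005,0,0.002,0,0,0,0.6]'

```text
time: 6.0
tool_pos: [511.1, -156.7, 48.3]
tcp_rot: [-160.6, 89.9, 113.2]
ft_force: [-0.7, 5.1, -0.2]
finger_gap: 49.5
```

Call:
carry_out --commands '[0,0,0.0015,0,0,0,0.6,0,0,0.003,0,0,0,0.6,0,0,0.003,0,0,0,0.6]'

```text
time: 6.38
tool_pos: [511.0, -156.9, 48.0]
tcp_rot: [-167.2, 89.7, 106.7]
ft_force: [-0.2, 14.4, 3.4]
finger_gap: 49.6
```

Call:
carry_out --commands '[0,0,0.001,0,0,0,-0.5,0,0,0.001,0,0,0,-0.5,0,0,0.001,0,0,0,-0.5,-0.05,0,0,0,0,0,-0.5,-0.1,0,0,0,0,0,-0.5,-0.15,0,0,0,0,0,-0.5,-0.15,-0.05,-0.1,0,0,0,-0.5,-0.15,-0.05,-0.2,0,0,0,-0.5,-0.15,-0.05,-0.2,0,0,0,-0.5]'

```text
time: 7.5
tool_pos: [451.9, 19.1, 199.6]
tcp_rot: [-179.9, 89.7, 93.8]
ft_force: [-0.5, 0.4, 0.3]
finger_gap: 63.7
```

```bash
cat >> h.py <<'E'
def inline(x,y,a):
    c,s=np.cos(np.radians(YAW)),np.sin(np.radians(YAW));d=np.array([x,y])-O
    print("line frame",np.round([c*d[0]+s*d[1],-s*d[0]+c*d[1],a-YAW],1))
E
python3 - <<'E'
from h import *
s=st()
for n in("top","side"):
    im,d,W=get(n);print(n);cartons(W,box=(350,640,-220,550));cv2.imwrite(f"pics/{n}3.png",im[...,::-1])
plan((430,150,215,-10),(540,410,190,-34.3),(543.3,423.9,110,-34.3),(543.3,423.9,57,-34.3))
E
```

```text
7.5 [451.9  19.1 199.6] [-179.94   89.68   93.83] gap 63.70164837196436 F [-0.5  0.4  0.3]
top
top [543.4 424.4  62.1  50.5  56.9] px [147. 263.] 480 z 70.9
top [443.9 538.  186.6   6.7   7. ] px [ 99. 303.] 179 z 71.1
top [ 509.6 -154.8   48.6   59.8    1.1] px [373. 280.] 458 z 69.9
side
top [ 5.101e+02 -1.608e+02  5.260e+01  5.320e+01  5.000e-01] px [396. 252.] 215 z 70.6
top [544.2 423.9  61.8  53.3  57.6] px [166. 405.] 902 z 71.2
[-0.0146, -0.0119, -0.1285] [14.2, -0.4, 0.1] dist 130
[0.0122, 0.1167, -0.3796] [38.5, -0.4, 0.2] dist 397
[0.0923, 0.121, -0.3926] [38.5, -0.4, 0.2] dist 421
[0.1453, 0.1211, -0.3922] [38.5, -0.4, 0.2] dist 435
```

```bash
python3 - <<'E'
from h import *
plan((400,260,205,-20),(540,420,190,-33.8),(543.6,424,110,-33.8),(543.6,424,57,-33.8))
E
```

```text
[-0.0037, -0.0339, -0.2403] [24.2, -0.4, 0.1] dist 243
[0.0123, 0.1174, -0.3896] [38.0, -0.4, 0.2] dist 407
[0.0923, 0.1213, -0.3927] [38.0, -0.4, 0.2] dist 421
[0.1453, 0.1214, -0.3923] [38.0, -0.4, 0.2] dist 436
```

Call:
carry_out --commands '[-0.004,-0.034,-0.24,24.2,-0.4,0.1,-0.6,-0.004,-0.034,-0.24,24.2,-0.4,0.1,-0.6,-0.004,-0.034,-0.24,24.2,-0.4,0.1,-0.6,-0.004,-0.034,-0.24,24.2,-0.4,0.1,-0.6,-0.004,-0.034,-0.24,24.2,-0.4,0.1,-0.6,0.012,0.117,-0.39,38,-0.4,0.2,-0.6,0.012,0.117,-0.39,38,-0.4,0.2,-0.6,0.012,0.117,-0.39,38,-0.4,0.2,-0.6,0.012,0.117,-0.39,38,-0.4,0.2,-0.6,0.092,0.121,-0.393,38,-0.4,0.2,-0.6,0.092,0.121,-0.393,38,-0.4,0.2,-0.6,0.092,0.121,-0.393,38,-0.4,0.2,-0.6]'

```text
time: 9.1
tool_pos: [542.4, 422.4, 108.2]
tcp_rot: [-19.3, 89.7, -143.2]
ft_force: [0.0, -0.5, 0.6]
finger_gap: 68.2
```

```bash
python3 - <<'E'
from h import *
st()
for n in("top","side"):
    im,d,W=get(n);print(n);cartons(W,box=(350,640,-220,480))
plan((543.6,424,57,-33.8))
E
```

```text
9.1 [542.4 422.4 108.2] [ -19.32   89.73 -143.21] gap 68.21156987333694 F [ 0.  -0.5  0.6]
top
top [539.4 419.4  51.1  50.8  56.8] px [149. 264.] 371 z 70.8
top [ 509.7 -154.6   48.9   60.     0.8] px [374. 279.] 458 z 69.6
side
top [535.5 412.2  31.7  51.1  59.1] px [175. 403.] 450 z 70.9
[0.0555, -0.0005, 0.0006] [-0.1, -0.1, -0.1] dist 56
```

Call:
carry_out --commands '[0.053,0,0.001,0,0,0,-0.6,0.053,0,0.001,0,0,0,-0.6,0.053,0,0.001,0,0,0,-0.6,0.053,0,0.001,0,0,0,0.6,0.053,0,0.001,0,0,0,0.6,0.053,0,0.001,0,0,0,0.6,0.053,0,0.001,0,0,0,0.6]' --grip_force 40

```text
time: 10.07
tool_pos: [545.6, 424.6, 63.1]
tcp_rot: [156.3, 89.6, 32.5]
ft_force: [0.1, -0.1, 6.7]
finger_gap: 49.2
```

```bash
python3 - <<'E'
from h import *
st()
x,y=L(-135,97)
plan((543.6,424,190,-33.8),(400,260,190,-20),(430,60,170,-5),(x,y,140,YAW))
E
```

```text
10.075 [545.6 424.6  63.1] [156.34  89.57  32.48] gap 49.200933031190424 F [ 0.1 -0.1  6.7]
[-0.1269, -0.0009, 0.0007] [-0.1, -0.4, -0.2] dist 127
[-0.1285, -0.0288, 0.2169] [-13.9, -0.4, -0.2] dist 254
[-0.1091, 0.1075, 0.3664] [-28.9, -0.3, -0.3] dist 397
[-0.0792, 0.253, 0.4467] [-37.7, -0.3, -0.3] dist 519
```

Call:
carry_out --commands '[-0.06,0,0,0,-0.2,-0.1,0.6,-0.127,0,0,0,-0.4,-0.2,0.6,-0.127,0,0,0,-0.4,-0.2,0.6,-0.128,-0.029,0.217,-14,-0.4,-0.2,0.6,-0.128,-0.029,0.217,-14,-0.4,-0.2,0.6,-0.128,-0.029,0.217,-14,-0.4,-0.2,0.6,-0.128,-0.029,0.217,-14,-0.4,-0.2,0.6,-0.109,0.107,0.366,-29,-0.3,-0.3,0.6,-0.109,0.107,0.366,-29,-0.3,-0.3,0.6,-0.109,0.107,0.366,-29,-0.3,-0.3,0.6,-0.109,0.107,0.366,-29,-0.3,-0.3,0.6]' --grip_force 60

```text
time: 11.45
tool_pos: [429.5, 57.7, 169.6]
tcp_rot: [-107.0, 90.0, 158.0]
ft_force: [0.6, 0.9, -0.8]
finger_gap: 49.3
```

```bash
python3 - <<'E'
from h import *
st()
im,d,W=get("side");cv2.imwrite("pics/s4.png",im[100:400,150:550,::-1].repeat(2,0).repeat(2,1));cartons(W,box=(350,640,-220,550))
x,y=L(-135,97)
plan((x,y,130,YAW),(x,y,64,YAW))
E
```

```text
11.45 [429.5  57.7 169.6] [-107.01   89.98  157.96] gap 49.267932505420404 F [ 0.6  0.9 -0.8]
top [ 509.6 -155.7   51.4   64.3    4.8] px [391. 255.] 446 z 70.5
[0.0395, 0.0888, 0.1368] [-8.9, 0.1, 0.0] dist 168
[0.1055, 0.0889, 0.1367] [-8.9, 0.1, 0.0] dist 194
```

View pics/s4.png

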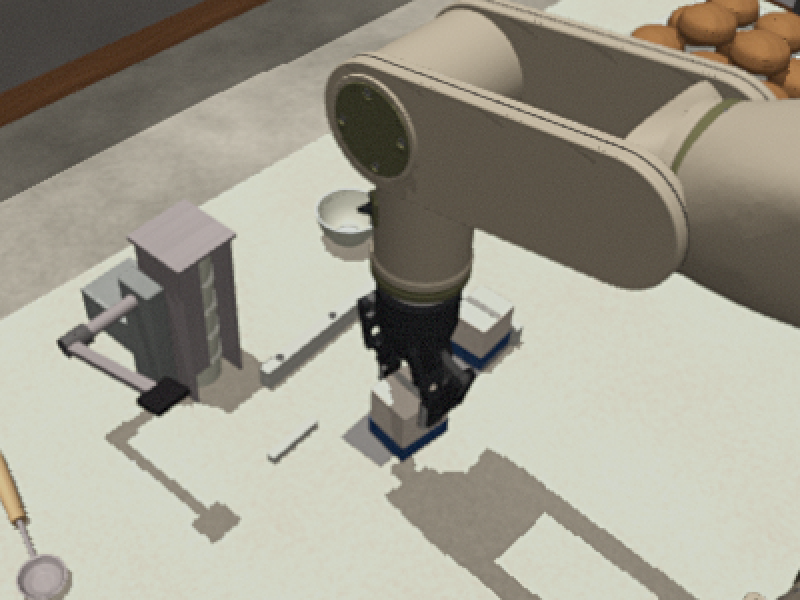

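Carton A is upright in the jaws at (408,410), and the first carton stands against the stop at (480,325).

Call:
carry_out --commands '[0.04,0.089,0.137,-9,0,0,0.6,0.04,0.089,0.137,-9,0,0,0.6,0.04,0.089,0.137,-9,0,0,0.6,0.04,0.089,0.137,-9,0,0,0.6,0.07,0.089,0.137,-9,0,0,0.6,0.106,0.089,0.137,-9,0,0,0.6,0.106,0.089,0.137,-9,0,0,0.6,0.106,0.089,0.137,-9,0,0,0.6]'

```text
time: 12.5
tool_pos: [506.2, -87.0, 63.7]
tcp_rot: [-54.2, 89.9, -140.2]
ft_force: [-0.3, 0.4, -1.4]
finger_gap: 49.2
```

```bash
python3 - <<'E'
from h import *
st()
for y in(97,91,88): plan((*L(-135,y),63,YAW))
E
```

```text
12.5 [506.2 -87.   63.7] [ -54.23   89.94 -140.21] gap 49.198165545572536 F [-0.3  0.4 -1.4]
[0.0007, 0.0001, 0.0006] [0.2, 0.0, 0.0] dist 1
[0.0007, 0.0001, 0.0066] [0.2, 0.0, 0.0] dist 7
[0.0007, 0.0001, 0.0096] [0.2, 0.0, 0.0] dist 10
```

Call:
carry_out --commands '[0.0005,0,0.002,0,0,0,0.6,0.0005,0,0.004,0,0,0,0.6,0.0005,0,0.006,0,0,0,0.6,0.0005,0,0.008,0,0,0,0.6,0.0005,0,0.008,0,0,0,0.6]'

```text
time: 13.12
tool_pos: [506.7, -95.2, 63.2]
tcp_rot: [-53.3, 89.9, -139.3]
ft_force: [0.1, -0.1, -1.7]
finger_gap: 48.9
```

Call:
carry_out --commands '[0,0,0.0015,0,0,0,0.6,0,0,0.003,0,0,0,0.6,0,0,0.003,0,0,0,0.6]'

```text
time: 13.5
tool_pos: [506.7, -96.5, 63.3]
tcp_rot: [-149.5, 89.8, 124.5]
ft_force: [-2.0, 10.4, 2.7]
finger_gap: 49.0
```

Call:
carry_out --commands '[0,0,0.002,0,0,0,0.6,0,0,0.003,0,0,0,0.6,0,0,0.003,0,0,0,0.6]'

```text
time: 13.88
tool_pos: [506.7, -96.7, 63.5]
tcp_rot: [-164.5, 89.6, 109.6]
ft_force: [-3.1, 15.8, 6.0]
finger_gap: 49.1
```

Call:
carry_out --commands '[0,0,0.001,0,0,0,-0.5,0,0,0.001,0,0,0,-0.5,0,0,0.001,0,0,0,-0.5,-0.05,0,0,0,0,0,-0.5,-0.1,0,0,0,0,0,-0.5,-0.15,0,0,0,0,0,-0.5,-0.15,-0.06,-0.1,0,0,0,-0.5,-0.15,-0.06,-0.2,0,0,0,0.6,-0.15,-0.06,-0.25,0,0,0,1,-0.15,-0.06,-0.25,0,0,0,1]' --grip_force 40

```text
time: 15.12
tool_pos: [431.2, 138.0, 215.7]
tcp_rot: [-175.2, 89.6, 98.8]
ft_force: [1.3, 0.1, 0.1]
finger_gap: 9.6
```

```bash
python3 - <<'E'
from h import *
st()
for n in("top","side"):
    im,d,W=get(n);print(n);cartons(W,box=(350,640,-220,550));cv2.imwrite(f"pics/{n}5.png",im[...,::-1])
    if n=="top": cv2.imwrite("pics/t5.png",cv2.resize(im[200:320,190:400,::-1],None,fx=3.8,fy=3.8,interpolation=cv2.INTER_CUBIC))
x,y=L(-52,425);print(x,y)
plan((x,y,260,YAW),(x,y,230,YAW))
E
```

```text
15.125 [431.2 138.  215.7] [-175.23   89.6    98.75] gap 9.591586479919382 F [1.3 0.1 0.1]
top
top [443.9 538.3 186.5   5.9   6.7] px [ 99. 302.] 168 z 70.9
top [ 507.6 -125.2   50.   120.5    3.9] px [362. 280.] 923 z 69.7
side
top [ 508.  -126.8   52.9  123.6    3.4] px [382. 262.] 941 z 70.4
567.0808868519892 245.24936243024723
[-0.0438, 0.1444, -0.0931] [0.6, -0.5, 0.1] dist 177
[-0.0138, 0.1444, -0.0928] [0.6, -0.5, 0.1] dist 172
```

View pics/t5.png

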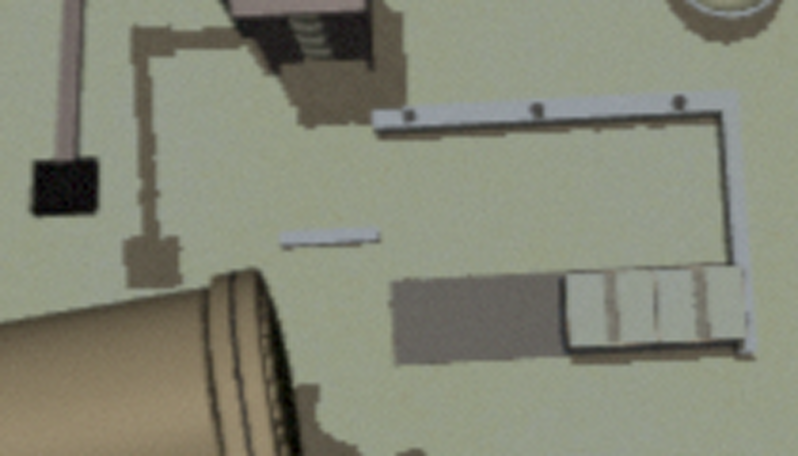

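The cartons form one 50 x 120.5 mm block at yaw 3.9°, visible at (655,310) in the crop and flush to the stop. Next is the lever.

Call:
carry_out --commands '[-0.044,0,0,0,0,0,1,-0.044,0.144,-0.093,0.6,-0.5,0,1,-0.044,0.144,-0.093,0.6,-0.5,0,1,-0.044,0.144,-0.093,0.6,-0.5,0,1,-0.044,0.144,-0.093,0.6,-0.5,0,1,-0.014,0.144,-0.093,0.6,-0.5,0,1,-0.014,0.144,-0.093,0.6,-0.5,0,1]'

```text
time: 16.1
tool_pos: [565.6, 243.9, 228.1]
tcp_rot: [-78.9, 89.7, -165.1]
ft_force: [0.5, -0.1, 0.7]
finger_gap: 0.3
```

```bash
python3 - <<'E'
from h import *
st()
im,d,W=get("side");cv2.imwrite("pics/s6.png",im[170:400,120:420,::-1].repeat(2,0).repeat(2,1))
x,y=L(-52,425)
plan((x,y,230,YAW),(x,y,121,YAW))
E
```

```text
16.1 [565.6 243.9 228.1] [ -78.9    89.71 -165.13] gap 0.2615958083255902 F [ 0.5 -0.1  0.7]
[-0.0002, 0.0012, -0.0009] [-0.1, 0.0, 0.2] dist 2
[0.1088, 0.0015, -0.001] [-0.1, 0.0, 0.2] dist 109
```

View pics/s6.png

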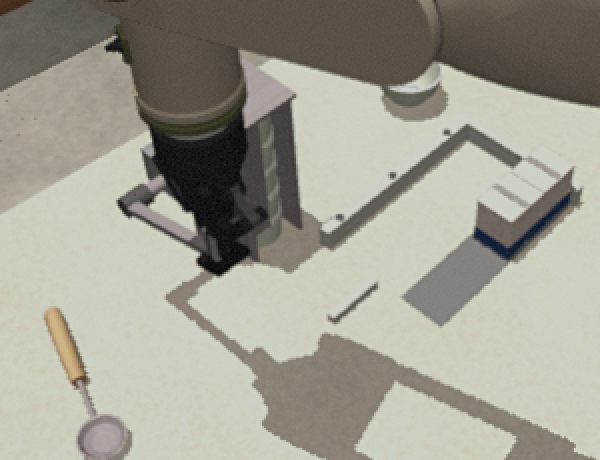

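The closed fingertips sit just above the black pad at (222,260).

Call:
carry_out --commands '[0.015,0.001,0,0,0,0,1,0.03,0.001,0,0,0,0,1,0.04,0.001,0,0,0,0,1,0.05,0.001,0,0,0,0,1,0.06,0.001,0,0,0,0,1,0.07,0.001,0,0,0,0,1,0.08,0.001,0,0,0,0,1,0.09,0.001,0,0,0,0,1,0.098,0.001,0,0,0,0,1,0.103,0.001,0,0,0,0,1,0.105,0.001,0,0,0,0,1]'

```text
time: 17.52
tool_pos: [569.0, 244.4, 128.1]
tcp_rot: [106.5, 89.8, 20.3]
ft_force: [2.7, -0.0, 8.7]
finger_gap: 0.3
```

Call:
carry_out --commands '[0.003,0,0,0,0,0,1,0.006,0,0,0,0,0,1,0.007,0,0,0,0,0,1]'

```text
time: 17.9
tool_pos: [570.3, 244.5, 124.6]
tcp_rot: [104.8, 89.6, 18.5]
ft_force: [-6.2, -1.6, 15.7]
finger_gap: -0.1
```

Call:
carry_out --commands '[0.003,0,0,0,0,0,1,0.006,0,0,0,0,0,1,0.006,0,0,0,0,0,1]'

```text
time: 18.27
tool_pos: [570.8, 244.6, 124.1]
tcp_rot: [105.5, 89.4, 19.2]
ft_force: [-17.7, -4.8, 31.5]
finger_gap: -0.4
```

Hard stop reached, with the force rising to 31 N at z 124. I'll release.

Call:
carry_out --commands '[-0.02,0,0,0,0,0,1,-0.04,0,0,0,0,0,1,-0.06,0,0,0,0,0,1,-0.08,0,0,0,0,0,1,-0.1,0,0,0,0,0,1,-0.12,0,0,0,0,0,0.6,-0.15,0,0,0,0,0,0.5,-0.15,-0.1,0.05,0,0,0,0.5,-0.13,-0.17,0.07,0,0,0,0.5,-0.13,-0.17,0.07,0,0,0,0.5,-0.13,-0.17,0.07,0,0,0,0.5]'

```text
time: 19.65
tool_pos: [399.1, 161.6, 249.1]
tcp_rot: [116.4, 89.8, 30.2]
ft_force: [1.4, 0.1, 0.3]
finger_gap: 21.1
```

```bash
cat >> h.py <<'E'
def pots(W,box=(-75,5,0,330)):
    c,s=np.cos(np.radians(YAW)),np.sin(np.radians(YAW));d=W[...,:2]-O
    X=c*d[...,0]+s*d[...,1];Y=-s*d[...,0]+c*d[...,1];z=W[...,2]
    m=(z>35)&(z<46)&(X>box[0])&(X<box[1])&(Y>box[2])&(Y<box[3])
    k,l,st_,_=cv2.connectedComponentsWithStats(m.astype(np.uint8))
    for i in range(1,k):
        if st_[i,4]>40:
            q=l==i;C,rad=cv2.minEnclosingCircle(np.stack([X[q],Y[q]],1).astype(np.float32))
            print("pot line",np.round(C,1),"r",round(rad,1),"mean",X[q].mean().round(1),Y[q].mean().round(1),st_[i,4],z[q].mean().round(1))
E
python3 - <<'E'
from h import *
st()
for n in("top","side"):
    im,d,W=get(n);print(n);pots(W);cartons(W,box=(450,560,-220,50));cv2.imwrite(f"pics/{n}7.png",im[...,::-1])
    z=W[...,2];m=(z>180)&(z<212)&(W[...,0]>540)&(W[...,0]<600)&(W[...,1]>220)&(W[...,1]<270);print("pad z",np.median(z[m]),m.sum())
    if n=="side":cv2.imwrite("pics/s7.png",im[170:400,120:420,::-1].repeat(2,0).repeat(2,1))
E
```

```text
19.65 [399.1 161.6 249.1] [116.45  89.84  30.18] gap 21.146315631212186 F [1.4 0.1 0.3]
top
pot line [-33.8 279.7] r 29.8 mean -33.6 279.5 387 40.2
top [ 507.7 -125.1   50.   120.6    3.9] px [362. 280.] 923 z 69.8
pad z 201.63127732574821 314
side
pot line [-31.5 278.8] r 31.2 mean -33.7 278.9 479 40.7
top [ 508.  -126.5   52.4  124.9    4. ] px [382. 263.] 951 z 70.5
pad z 202.13753813039068 387
```

View pics/s7.png

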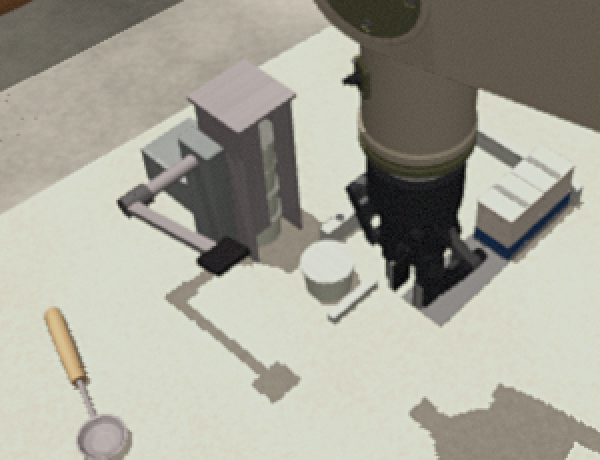

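The pot stands upright at the outlet, at crop (327,268), line (-33.7, 279.3). The lever is back up with the pad at z 202. Next I cradle the pot from its +y side.

```bash
python3 - <<'E'
from h import *
st()
plan((*L(-33.7,327),200,YAW),(*L(-33.7,327),31,YAW))
E
```

```text
19.75 [403.9 163.1 252.5] [106.23  89.45  19.97] gap 21.039088897491197 F [0.8 0.4 1.4]
[0.0541, 0.1862, 0.0267] [-0.1, -0.2, -0.5] dist 196
[0.2231, 0.1846, 0.0272] [-0.1, -0.2, -0.5] dist 291
```

Call:
carry_out --commands '[0.04,0.186,0.027,0,-0.2,-0.5,0.5,0.04,0.186,0.027,0,-0.2,-0.5,0.5,0.04,0.186,0.027,0,-0.2,-0.5,0.5,0.054,0.186,0.027,0,-0.2,-0.5,0.5,0.11,0.186,0.027,0,-0.2,-0.5,0.5,0.16,0.185,0.027,0,-0.2,-0.5,0.5,0.2,0.185,0.027,0,-0.2,-0.5,0.5,0.2,0.185,0.027,0,-0.2,-0.5,0.5]'

```text
time: 20.75
tool_pos: [589.1, 148.8, 50.2]
tcp_rot: [-79.0, 89.6, -165.2]
ft_force: [-0.5, 0.1, 0.0]
finger_gap: 21.5
```

```bash
python3 - <<'E'
from h import *
st()
for x,y in((-33.7,327),(-33,322),(-31,270),(-29,230),(-29,72)): plan((*L(x,y),31,YAW))
E
```

```text
20.75 [589.1 148.8  50.2] [ -78.95   89.57 -165.19] gap 21.50845679273767 F [-0.5  0.1  0. ]
[0.0192, 0.0029, 0.0003] [-0.1, 0.1, 0.4] dist 19
[0.0192, 0.0037, 0.0053] [-0.1, 0.1, 0.4] dist 20
[0.0192, 0.0057, 0.0573] [-0.1, 0.1, 0.4] dist 61
[0.0193, 0.0078, 0.0973] [-0.1, 0.1, 0.4] dist 99
[0.0195, 0.008, 0.2553] [-0.1, 0.1, 0.4] dist 256
```

Call:
carry_out --commands '[0.019,0.003,0,0,0,0.4,0.5,0.019,0.003,0,0,0,0.4,0.5,0.019,0.003,0.005,0,0,0.4,0.5,0.019,0.003,0.01,0,0,0.4,0.5,0.019,0.003,0.018,0,0,0.4,0.5,0.019,0.004,0.026,0,0,0.4,0.5,0.019,0.004,0.034,0,0,0.4,0.5,0.019,0.005,0.042,0,0,0.4,0.5,0.019,0.005,0.05,0,0,0.4,0.5,0.019,0.005,0.056,0,0,0.4,0.5,0.019,0.005,0.06,0,0,0.4,0.5,0.019,0.005,0.06,0,0,0.4,0.5]'

```text
time: 22.25
tool_pos: [597.9, 89.0, 31.2]
tcp_rot: [-13.4, 89.9, -99.7]
ft_force: [0.5, -0.2, 0.1]
finger_gap: 21.7
```

```bash
python3 - <<'E'
from h import *
st()
for n in("top","side"):
    im,d,W=get(n);print(n);pots(W)
    if n=="side":cv2.imwrite("pics/s8.png",im[170:400,120:420,::-1].repeat(2,0).repeat(2,1))
for x,y in((-30,266),(-28,200),(-28,90),(-28,72),(-28,69)): plan((*L(x,y),31,YAW))
E
```

```text
22.25 [597.9  89.   31.2] [-13.4   89.92 -99.65] gap 21.734987447049374 F [ 0.5 -0.2  0.1]
top
side
pot line [-35.3 207.2] r 22.4 mean -36.6 209.6 94 40.6
[0.0002, 0.0018, 0.0014] [-0.1, 0.1, 0.0] dist 2
[0.0003, 0.0039, 0.0674] [-0.1, 0.1, 0.0] dist 67
[0.0005, 0.004, 0.1774] [-0.1, 0.1, 0.0] dist 177
[0.0005, 0.0041, 0.1954] [-0.1, 0.1, 0.0] dist 195
[0.0005, 0.0041, 0.1984] [-0.1, 0.1, 0.0] dist 198
```

View pics/s8.png

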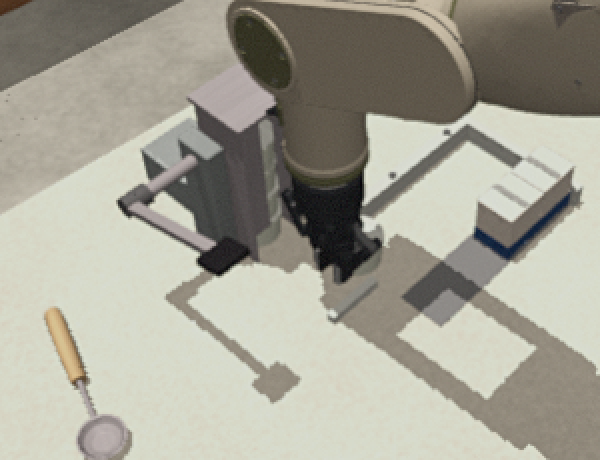

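The pot is in the cradle just ahead of the fingers, at (370,245), with its edge past the rail's end. I'll continue along the rail.

Call:
carry_out --commands '[0,0.001,0.008,0,0,0,0.5,0,0.002,0.02,0,0,0,0.5,0,0.003,0.034,0,0,0,0.5,0,0.003,0.05,0,0,0,0.5,0,0.003,0.066,0,0,0,0.5,0,0.003,0.082,0,0,0,0.5,0,0.003,0.098,0,0,0,0.5,0,0.003,0.114,0,0,0,0.5,0,0.003,0.128,0,0,0,0.5,0,0.003,0.138,0,0,0,0.5,0,0.003,0.144,0,0,0,0.5,0,0.003,0.146,0,0,0,0.5]'

```text
time: 23.85
tool_pos: [610.5, -56.3, 31.4]
tcp_rot: [-13.4, 89.9, -99.6]
ft_force: [0.1, 1.1, 0.9]
finger_gap: 21.5
```

```bash
python3 - <<'E'
from h import *
st()
for n in("top","side"):
    im,d,W=get(n);print(n);pots(W)
    if n=="side":cv2.imwrite("pics/s9.png",im[170:320,280:480,::-1].repeat(3,0).repeat(3,1))
for x,y in((-30,110),(-28,80),(-28,72),(-28,69)): plan((*L(x,y),31,YAW))
E
```

```text
23.85 [610.5 -56.3  31.4] [-13.39  89.92 -99.64] gap 21.50482276472675 F [0.1 1.1 0.9]
top
pot line [-47.6  82.3] r 21.9 mean -49.8 79.0 80 39.9
side
[0.0004, -0.001, 0.0114] [-0.1, 0.1, 0.0] dist 11
[0.0005, 0.001, 0.0414] [-0.1, 0.1, 0.0] dist 41
[0.0005, 0.001, 0.0494] [-0.1, 0.1, 0.0] dist 49
[0.0005, 0.001, 0.0524] [-0.1, 0.1, 0.0] dist 52
```

View pics/s9.png

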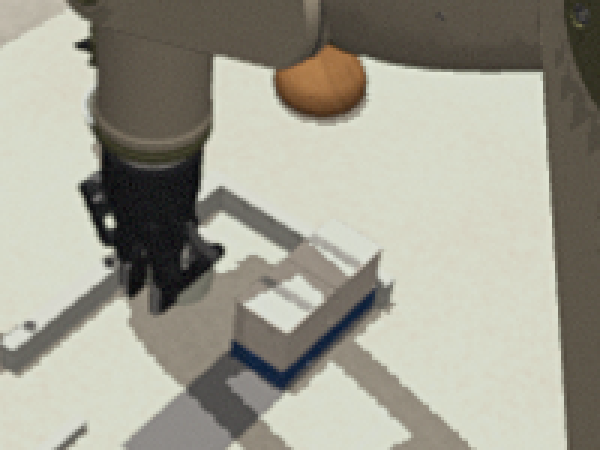

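Call:
carry_out --commands '[0,0.001,0.012,0,0,0,0.5,0,0.001,0.025,0,0,0,0.5,0,0.001,0.035,0,0,0,0.5,0,0.001,0.042,0,0,0,0.5,0,0.001,0.047,0,0,0,0.5,0,0.001,0.05,0,0,0,0.5,0,0.001,0.052,0,0,0,0.5,0,0.001,0.052,0,0,0,0.5]'

```text
time: 24.95
tool_pos: [614.9, -107.9, 31.5]
tcp_rot: [-13.2, 89.9, -99.4]
ft_force: [0.5, 0.5, 0.7]
finger_gap: 21.2
```

Call:
carry_out --commands '[0,0,0.001,0,0,0,0.5,0,0,0.002,0,0,0,0.5,0,0,0.002,0,0,0,0.5]'

```text
time: 25.32
tool_pos: [615.0, -109.9, 31.5]
tcp_rot: [-12.2, 89.9, -98.4]
ft_force: [-0.6, -0.2, 0.6]
finger_gap: 21.5
```

Call:
carry_out --commands '[0,0,0.001,0,0,0,0.5,0,0,0.002,0,0,0,0.5,0,0,0.003,0,0,0,0.5,0,0,0.003,0,0,0,0.5]'

```text
time: 25.82
tool_pos: [615.1, -112.0, 31.4]
tcp_rot: [-89.5, 90.0, -175.7]
ft_force: [-0.9, 5.3, 1.3]
finger_gap: 21.5
```

Call:
carry_out --commands '[0,0,-0.015,0,0,0,0.5,0,0,-0.03,0,0,0,0.5,-0.06,0,-0.03,0,0,0,0.5,-0.12,0,-0.03,0,0,0,0.6,-0.18,-0.02,-0.06,0,0,0,0.8,-0.225,-0.12,-0.12,0,0,0,1,-0.225,-0.15,-0.18,0,0,0,1,-0.225,-0.15,-0.24,0,0,0,1,-0.225,-0.15,-0.3,0,0,0,1,-0.225,-0.15,-0.3,0,0,0,1]'

```text
time: 27.08
tool_pos: [444.5, 180.1, 257.2]
tcp_rot: [115.9, 89.9, 29.7]
ft_force: [0.7, -0.0, -1.0]
finger_gap: -0.3
```

```bash
python3 - <<'E'
from h import *
st()
for n in("top","side"):
    im,d,W=get(n);print(n);pots(W,(-75,12,-10,330));cartons(W,box=(450,560,-220,50))
    if n=="top":cv2.imwrite("pics/t10.png",cv2.resize(im[200:320,190:400,::-1],None,fx=3.8,fy=3.8,interpolation=cv2.INTER_CUBIC))
x,y=L(-52,425)
plan((x,y,260,YAW),(x,y,229,YAW))
E
```

```text
27.075 [444.5 180.1 257.2] [115.88  89.95  29.73] gap -0.28959260921330776 F [ 0.7 -0.  -1. ]
top
pot line [-30.4  28.6] r 30.8 mean -30.0 29.8 387 39.8
top [ 491.1 -126.6  144.    68.4   66.2] px [362. 287.] 924 z 69.9
side
pot line [-27.1  27.9] r 32.2 mean -30.0 29.7 354 40.6
top [ 491.  -126.7  143.5   71.3   65.8] px [388. 266.] 977 z 70.5
[-0.0027, 0.1273, -0.0542] [0.3, -0.1, -0.0] dist 138
[0.0283, 0.1272, -0.0541] [0.3, -0.1, -0.0] dist 141
```

View pics/t10.png

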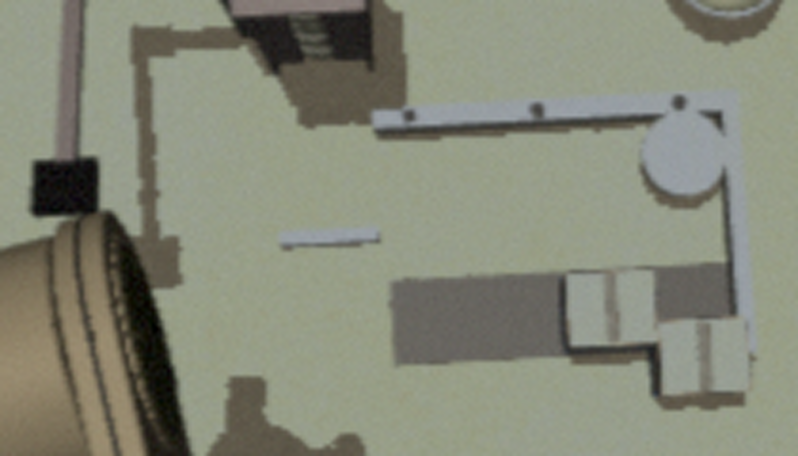

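The top view shows the first carton, at crop (703,355), knocked about 35 mm towards the robot while the arm was away. The pot at (683,152) is flush with the rail and stop. I'll mend the carton now.

```bash
cat >> h.py <<'E'
def lineXY(W):
    c,s=np.cos(np.radians(YAW)),np.sin(np.radians(YAW));d=W[...,:2]-O
    return c*d[...,0]+s*d[...,1],-s*d[...,0]+c*d[...,1]
def rows(W,split=60):
    X,Y=lineXY(W);z=W[...,2]
    for lo,hi in((-5,split-2),(split+2,130)):
        m=(z>64)&(z<76)&(X<-90)&(X>-220)&(Y>lo)&(Y<hi)
        (a,b),(w,h),t=cv2.minAreaRect(np.stack([X[m],Y[m]],1).astype(np.float32));print("carton line",np.round([a,b,w,h,t],1),"ext",np.percentile(X[m],[2,98]).round(1),np.percentile(Y[m],[2,98]).round(1))
E
python3 - <<'E'
from h import *
st()
for n in("top","side"):
    im,d,W=get(n);rows(W)
E
```

```text
27.175 [444.  182.1 257.1] [171.19  89.9   85.3 ] gap -0.17283148159240783 F [ 0.5 -0.3  0.1]
carton line [-1.708e+02  2.850e+01  5.000e+01  5.880e+01  1.000e-01] ext [-194.7 -146.7] [ 0.6 56.7]
carton line [-136.2   91.    50.    57.6    0.3] ext [-160.4 -112.5] [ 63.4 118.7]
carton line [-170.3   27.2   61.5   50.9   89.7] ext [-195.1 -146.6] [-0.5 57.2]
carton line [-135.7   91.7   51.6   58.2    1.3] ext [-160.  -111.7] [ 64.2 118.8]
```

```bash
python3 - <<'E'
from h import *
st()
plan((*L(-170.5,29.5),140,YAW),(*L(-170.5,29.5),47,YAW))
E
```

```text
27.275 [445.2 178.6 256.6] [ -32.7    89.97 -118.74] gap -0.13823859690406484 F [-0.5 -1.  -0.5]
[0.1167, 0.007, 0.3372] [0.1, 0.0, 0.0] dist 357
[0.2097, 0.007, 0.3371] [0.1, 0.0, 0.0] dist 397
```

Call:
carry_out --commands '[0.05,0.007,0.337,0,0,0,-0.6,0.05,0.007,0.337,0,0,0,-0.6,0.05,0.007,0.337,0,0,0,-0.6,0.05,0.007,0.337,0,0,0,-0.6,0.08,0.007,0.337,0,0,0,-0.6,0.117,0.007,0.337,0,0,0,-0.6,0.117,0.007,0.337,0,0,0,-0.6,0.117,0.007,0.337,0,0,0,-0.6]'

```text
time: 28.28
tool_pos: [475.2, -157.7, 140.1]
tcp_rot: [-70.1, 90.0, -156.2]
ft_force: [-0.2, 0.2, 0.6]
finger_gap: 67.8
```

```bash
python3 - <<'E'
from h import *
st()
plan((*L(-170.5,29.5),47,YAW))
E
```

```text
28.275 [ 475.2 -157.7  140.1] [ -70.09   89.97 -156.23] gap 67.79262084237078 F [-0.2  0.2  0.6]
[0.0931, 0.0003, -0.0004] [0.0, 0.0, 0.0] dist 93
```

Call:
carry_out --commands '[0.05,0,0,0,0,0,-0.6,0.085,0,0,0,0,0,-0.6,0.092,0,0,0,0,0,-0.6,0.092,0,0,0,0,0,-0.6,0.092,0,0,0,0,0,0.6,0.092,0,0,0,0,0,0.6,0.092,0,0,0,0,0,0.6,0.092,0,0,0,0,0,0.6]'

```text
time: 29.28
tool_pos: [477.0, -158.3, 50.6]
tcp_rot: [60.7, 89.8, -25.5]
ft_force: [-0.9, 2.6, 8.0]
finger_gap: 49.5
```

```bash
python3 - <<'E'
from h import *
st()
for n in("top","side"):
    im,d,W=get(n);pots(W,(-75,12,-10,330))
plan((*L(-135,29.3),49,YAW))
E
```

```text
29.275 [ 477.  -158.3   50.6] [ 60.66  89.79 -25.46] gap 49.53533089180569 F [-0.9  2.6  8. ]
pot line [-29.7  29.1] r 30.0 mean -30.1 29.6 380 39.5
pot line [-28.8  28.9] r 31.9 mean -30.1 29.7 358 40.4
[0.0018, 0.0339, -0.0008] [0.0, 0.1, -0.2] dist 34
```

Call:
carry_out --commands '[-0.002,0,0,0,0.1,-0.2,0.6,-0.002,0.006,0,0,0.1,-0.2,0.6,-0.002,0.012,0,0,0.1,-0.2,0.6,-0.002,0.018,0,0,0.1,-0.2,0.6,-0.002,0.024,0,0,0.1,-0.2,0.6,-0.002,0.03,0,0,0.1,-0.2,0.6,-0.002,0.034,0,0,0.1,-0.2,0.6,-0.002,0.034,0,0,0.1,-0.2,0.6,0.0005,0.034,0,0,0.1,-0.2,0.6,0.0005,0.034,0,0,0.1,-0.2,0.6]'

```text
time: 30.62
tool_pos: [511.2, -155.9, 50.7]
tcp_rot: [75.1, 90.0, -11.1]
ft_force: [-1.7, 2.4, 3.7]
finger_gap: 49.6
```

```bash
python3 - <<'E'
from h import *
st()
for n in("top","side"):
    im,d,W=get(n);rows(W)
plan((*L(-135,29.3),49,YAW))
E
```

```text
30.625 [ 511.2 -155.9   50.7] [ 75.06  89.98 -11.06] gap 49.587196360726026 F [-1.7  2.4  3.7]
carton line [-170.8   44.3   23.7    2.8   13.2] ext [-181.6 -159.5] [43.1 48.2]
carton line [-136.2   96.6   46.    50.2   89.9] ext [-159.4 -111.7] [ 76.9 119. ]
carton line [-133.4   35.3   83.9   44.8    0.2] ext [-169.7 -104.4] [13.6 57.4]
carton line [-135.5   91.2   52.2   58.2    0.7] ext [-160.3 -111.6] [ 62.9 118.6]
[0.0017, -0.0003, -0.0008] [0.0, 0.0, -0.0] dist 2
```

Call:
carry_out --commands '[0.001,0,0,0,0,0,-0.5,0.001,0,0,0,0,0,-0.5,0,0,0,0,0,0,-0.5,-0.05,0,0,0,0,0,-0.5,-0.09,0,0,0,0,0,-0.5,-0.09,0,-0.03,0,0,0,-0.5,-0.09,0,-0.061,0,0,0,-0.5,-0.09,0,-0.061,0,0,0,-0.5]'

```text
time: 31.72
tool_pos: [506.8, -93.5, 140.7]
tcp_rot: [125.8, 90.0, 39.8]
ft_force: [0.2, -1.1, 0.4]
finger_gap: 63.7
```

```bash
python3 - <<'E'
from h import *
st()
for n in("top","side"):
    im,d,W=get(n);rows(W)
plan((*L(-135,90),55,YAW))
E
```

```text
31.725 [506.8 -93.5 140.7] [125.79  89.98  39.79] gap 63.73753577538016 F [ 0.2 -1.1  0.4]Traceback (most recent call last):
  File "<stdin>", line 4, in <module>
  File "h.py", line 64, in rows
    (a,b),(w,h),t=cv2.minAreaRect(np.stack([X[m],Y[m]],1).astype(np.float32));print("carton line",np.round([a,b,w,h,t],1),"ext",np.percentile(X[m],[2,98]).round(1),np.percentile(Y[m],[2,98]).round(1))
                                                                                                                                ~~~~~~~~~~~~~^^^^^^^^^^^^^
    return _quantile_unchecked(
        a, q, axis, out, overwrite_input, method, keepdims, weights)
    return _ureduce(a,
                    func=_quantile_ureduce_func,
    ...<5 lines>...
                    overwrite_input=overwrite_input,
                    method=method)
    r = func(a, **kwargs)
    result = _quantile(arr,
                       quantiles=q,
    ...<2 lines>...
                       out=out,
                       weights=wgt)
    slices_having_nans = np.isnan(arr[-1, ...])
                                  ~~~^^^^^^^^^
IndexError: index -1 is out of bounds for axis 0 with size 0
```

Call:
carry_out --commands '[0.05,0,-0.001,0,0,0,-0.5,0.085,0,-0.001,0,0,0,-0.5,0.09,0,-0.001,0,0,0,-0.5,0.09,0,-0.001,0,0,0,0.6,0.09,0,-0.001,0,0,0,0.6,0.09,0,-0.001,0,0,0,0.6,0.09,0,-0.001,0,0,0,0.6,0.09,0,0.0015,0,0,0,0.6,0.09,0,0.003,0,0,0,0.6,0.09,0,0.003,0,0,0,0.6]'

```text
time: 33.02
tool_pos: [507.3, -94.6, 51.3]
tcp_rot: [173.7, 89.7, 87.7]
ft_force: [-3.2, 17.5, 7.4]
finger_gap: 49.9
```

Call:
carry_out --commands '[0,0,0,0,0,0,-0.5,0,0,0,0,0,0,-0.5,0,0,0,0,0,0,-0.5,-0.05,0,0,0,0,0,-0.5,-0.1,0,0,0,0,0,-0.5,-0.15,0,0,0,0,0,-0.5,-0.2,-0.06,-0.1,0,0,0,-0.5,-0.2,-0.06,-0.2,0,0,0,0.6,-0.2,-0.06,-0.25,0,0,0,1,-0.2,-0.06,-0.27,0,0,0,1,-0.2,-0.06,-0.27,0,0,0,1]'

```text
time: 34.4
tool_pos: [427.9, 171.9, 253.1]
tcp_rot: [160.8, 89.7, 74.9]
ft_force: [0.4, 0.8, -0.6]
finger_gap: 0.1
```

```bash
python3 - <<'E'
from h import *
st()
for n in("top","side"):
    im,d,W=get(n);rows(W);pots(W,(-75,12,-10,330));cartons(W,box=(450,560,-220,50))
x,y=L(-52,425)
plan((x,y,260,YAW),(x,y,229,YAW))
E
```

```text
34.4 [427.9 171.9 253.1] [160.8   89.71  74.9 ] gap 0.07571562032012938 F [ 0.4  0.8 -0.6]
carton line [-1.356e+02  2.840e+01  5.020e+01  5.910e+01  1.000e-01] ext [-159.5 -111.7] [ 1.1 57. ]
carton line [-135.3   90.9   57.5   50.    89.9] ext [-159.1 -111.6] [ 63.3 118. ]
pot line [-29.6  29.6] r 30.0 mean -30.0 29.6 378 39.6
top [ 508.4 -125.4   50.1  121.     3.5] px [362. 280.] 922 z 69.9
carton line [-134.6   27.3   60.9   52.3   89.5] ext [-160.  -111.7] [-0.6 57. ]
carton line [-135.    91.    51.    57.7    0.6] ext [-159.5 -110.9] [ 63.8 118. ]
pot line [-27.5  28.9] r 32.6 mean -30.1 29.6 354 40.5
top [ 509.3 -126.1   52.5  122.8    3.8] px [382. 262.] 939 z 70.4
[-0.0064, 0.1441, -0.0623] [0.4, -0.3, -0.1] dist 157
[0.0246, 0.1441, -0.0621] [0.4, -0.3, -0.1] dist 159
```

The row is restored: 50 x 121 mm, 3.5–3.8° yaw. Now the second press.

Call:
carry_out --commands '[-0.007,0.144,-0.062,0.4,-0.3,0,1,-0.007,0.144,-0.062,0.4,-0.3,0,1,-0.007,0.144,-0.062,0.4,-0.3,0,1,-0.007,0.144,-0.062,0.4,-0.3,0,1,0.025,0.144,-0.062,0.4,-0.3,0,1,0.025,0.144,-0.062,0.4,-0.3,0,1]'

```text
time: 35.25
tool_pos: [566.0, 243.5, 226.4]
tcp_rot: [-54.6, 89.9, -140.8]
ft_force: [3.9, -0.8, 3.2]
finger_gap: -0.2
```

Call:
carry_out --commands '[0.015,0.001,0,0,0,0,1,0.03,0.001,0,0,0,0,1,0.04,0.001,0,0,0,0,1,0.05,0.001,0,0,0,0,1,0.06,0.001,0,0,0,0,1,0.07,0.001,0,0,0,0,1,0.08,0.001,0,0,0,0,1,0.09,0.001,0,0,0,0,1,0.098,0.001,0,0,0,0,1,0.103,0.001,0,0,0,0,1,0.105,0.001,0,0,0,0,1]'

```text
time: 36.62
tool_pos: [568.8, 243.4, 124.9]
tcp_rot: [88.6, 89.8, 2.4]
ft_force: [1.4, 0.1, 8.0]
finger_gap: 0.1
```

Call:
carry_out --commands '[0.003,0,0,0,0,0,1,0.006,0,0,0,0,0,1,0.007,0,0,0,0,0,1]'

```text
time: 37.0
tool_pos: [569.8, 243.5, 123.7]
tcp_rot: [97.8, 89.6, 11.6]
ft_force: [-14.9, -4.6, 30.8]
finger_gap: 0.2
```

Fully down again, 31 N at z 123.7. I'll release and move aside.

Call:
carry_out --commands '[-0.02,0,0,0,0,0,1,-0.04,0,0,0,0,0,1,-0.06,0,0,0,0,0,1,-0.08,0,0,0,0,0,1,-0.1,0,0,0,0,0,1,-0.12,0,0,0,0,0,0.6,-0.15,0,0,0,0,0,0.5,-0.15,-0.1,0.05,0,0,0,0.5,-0.13,-0.17,0.07,0,0,0,0.5,-0.13,-0.17,0.07,0,0,0,0.5,-0.13,-0.17,0.07,0,0,0,0.5]'

```text
time: 38.38
tool_pos: [398.2, 160.7, 249.1]
tcp_rot: [8.2, 90.0, -78.1]
ft_force: [1.2, -0.1, 0.8]
finger_gap: 21.5
```

```bash
python3 - <<'E'
from h import *
for n in("top","side"):
    im,d,W=get(n);print(n);pots(W,(-75,12,-10,330));rows(W)
    z=W[...,2];m=(z>180)&(z<212)&(W[...,0]>540)&(W[...,0]<600)&(W[...,1]>220)&(W[...,1]<270);print("pad z",np.median(z[m]),m.sum())
st()
plan((*L(-33.7,327),200,YAW),(*L(-33.7,327),50,YAW))
E
```

```text
top
pot line [-29.6  29.8] r 30.0 mean -30.2 30.0 384 39.8
pot line [-33.6 279.6] r 29.8 mean -33.9 279.3 390 40.3
carton line [-135.6   28.6   50.    58.8    0.3] ext [-159.5 -111.7] [ 0.5 56.8]
carton line [-135.4   90.8   57.5   49.7   89.7] ext [-159.2 -111.6] [ 63.6 118.3]
pad z 201.91600259860616 317
side
pot line [-35.3  26.1] r 30.9 mean -44.5 22.1 129 40.7
pot line [-32.4 278.5] r 30.9 mean -33.7 278.9 480 40.5
carton line [-135.3   26.7   52.4   62.2    0. ] ext [-160.4 -110.8] [-0.6 56.9]
carton line [-135.3   90.9   52.7   57.4    0. ] ext [-159.6 -111. ] [ 63.8 118.2]
pad z 202.44783646669202 381
38.475 [403.1 162.2 252.5] [98.7  89.6  12.44] gap 21.132473921715718 F [ 0.6 -0.1 -0.2]
[0.0537, 0.1872, 0.0258] [-0.1, -0.1, -0.4] dist 196
[0.2037, 0.1862, 0.026] [-0.1, -0.1, -0.4] dist 277
```

Everything matches the first round, so I'll run the same slide.

Call:
carry_out --commands '[0.04,0.187,0.026,0,-0.1,-0.4,0.5,0.04,0.187,0.026,0,-0.1,-0.4,0.5,0.04,0.187,0.026,0,-0.1,-0.4,0.5,0.054,0.187,0.026,0,-0.1,-0.4,0.5,0.11,0.187,0.026,0,-0.1,-0.4,0.5,0.16,0.186,0.026,0,-0.1,-0.4,0.5,0.2,0.186,0.026,0,-0.1,-0.4,0.5,0.2,0.186,0.026,0,-0.1,-0.4,0.5]'

```text
time: 39.48
tool_pos: [588.7, 148.6, 49.7]
tcp_rot: [-80.9, 89.5, -167.2]
ft_force: [-0.6, 0.3, 0.4]
finger_gap: 21.5
```

```bash
python3 - <<'E'
from h import *
st()
for x,y in((-33.7,327),(-31.5,267)): plan((*L(x,y),31,YAW))
E
```

```text
39.475 [588.7 148.6  49.7] [ -80.92   89.53 -167.15] gap 21.52185723195456 F [-0.6  0.3  0.4]
[0.0187, 0.0034, 0.0001] [-0.1, 0.1, 0.5] dist 19
[0.0188, 0.0056, 0.0601] [-0.1, 0.1, 0.5] dist 63
```

Call:
carry_out --commands '[0.019,0.003,0,0,0,0.4,0.5,0.019,0.003,0,0,0,0.4,0.5,0.019,0.003,0.005,0,0,0.4,0.5,0.019,0.003,0.01,0,0,0.4,0.5,0.019,0.003,0.018,0,0,0.4,0.5,0.019,0.004,0.026,0,0,0.4,0.5,0.019,0.004,0.034,0,0,0.4,0.5,0.019,0.005,0.042,0,0,0.4,0.5,0.019,0.005,0.05,0,0,0.4,0.5,0.019,0.005,0.056,0,0,0.4,0.5,0.019,0.005,0.06,0,0,0.4,0.5,0.019,0.005,0.06,0,0,0.4,0.5]'

```text
time: 40.98
tool_pos: [597.5, 88.8, 30.8]
tcp_rot: [-38.4, 89.9, -124.7]
ft_force: [0.7, 0.2, -0.8]
finger_gap: 21.6
```

Call:
carry_out --commands '[0,0.001,0.008,0,0,0,0.5,0,0.002,0.02,0,0,0,0.5,0,0.003,0.034,0,0,0,0.5,0,0.003,0.05,0,0,0,0.5,0,0.003,0.066,0,0,0,0.5,0,0.003,0.082,0,0,0,0.5,0,0.003,0.098,0,0,0,0.5,0,0.003,0.108,0,0,0,0.5,0,0.003,0.116,0,0,0,0.5,0,0.003,0.121,0,0,0,0.5,0,0.003,0.124,0,0,0,0.5,0,0.003,0.124,0,0,0,0.5]'

```text
time: 42.48
tool_pos: [608.6, -34.7, 30.9]
tcp_rot: [-40.7, 89.9, -127.0]
ft_force: [-0.2, 0.5, 0.0]
finger_gap: 21.1
```

```bash
python3 - <<'E'
from h import *
st()
for n in("top","side"):
    im,d,W=get(n);print(n);pots(W,(-75,12,-10,330))
plan((*L(-29,127),31,YAW))
E
```

```text
42.475 [608.6 -34.7  30.9] [ -40.74   89.9  -126.99] gap 21.07857533801546 F [-0.2  0.5  0. ]
top
pot line [-29.7  29.5] r 29.7 mean -31.0 22.2 271 39.7
pot line [-47.9 102. ] r 21.5 mean -49.4 101.0 84 40.3
side
pot line [-23.3  28.7] r 35.0 mean -30.0 30.0 359 40.6
[-0.0001, 0.0004, 0.0161] [-0.1, 0.1, 0.1] dist 16
```

Call:
carry_out --commands '[0,0.0005,0.007,0,0,0,0.5,0,0.001,0.012,0,0,0,0.5,0,0.001,0.015,0,0,0,0.5,0,0.001,0.017,0,0,0,0.5,0,0.001,0.019,0,0,0,0.5,0,0.001,0.02,0,0,0,0.5,0,0.001,0.02,0,0,0,0.5]'

```text
time: 43.45
tool_pos: [610.6, -52.5, 30.9]
tcp_rot: [-130.0, 89.9, 143.8]
ft_force: [-1.9, 8.4, 1.9]
finger_gap: 21.2
```

Call:
carry_out --commands '[0,0,-0.012,0,0,0,0.5,0,0,-0.03,0,0,0,0.5,-0.06,0,-0.03,0,0,0,0.5,-0.12,0,-0.03,0,0,0,0.5,-0.18,-0.02,-0.06,0,0,0,0.5,-0.225,-0.12,-0.12,0,0,0,0.5,-0.225,-0.17,-0.18,0,0,0,0.5,-0.225,-0.17,-0.24,0,0,0,0.5,-0.225,-0.17,-0.27,0,0,0,0.5,-0.225,-0.17,-0.27,0,0,0,0.5]'

```text
time: 44.7
tool_pos: [421.8, 208.4, 257.3]
tcp_rot: [-173.7, 89.9, 100.2]
ft_force: [0.6, -0.4, 0.8]
finger_gap: 21.7
```

```bash
python3 - <<'E'
from h import *
st()
for n in("top","side"):
    im,d,W=get(n);print(n);rows(W);pots(W,(-75,-2,-10,330));cartons(W,box=(450,560,-220,50))
    X,Y=lineXY(W);z=W[...,2]
    for a,b in((0,58),(62,125)):
        m=(z>37)&(z<46)&(X<2)&(X>-75)&(Y>a)&(Y<b);print("half",X[m].mean().round(1),Y[m].mean().round(1),np.percentile(X[m],[1,99]).round(1))
    if n=="top":cv2.imwrite("pics/t11.png",cv2.resize(im[160:320,120:480,::-1],None,fx=2.2,fy=2.2,interpolation=cv2.INTER_CUBIC))
E
```

```text
44.7 [421.8 208.4 257.3] [-173.74   89.87  100.21] gap 21.66118241660655 F [ 0.6 -0.4  0.8]
top
carton line [-135.7   28.3   49.8   59.2    0.2] ext [-159.4 -112. ] [ 0.5 56.4]
carton line [-135.4   90.7   57.3   50.    89.8] ext [-159.2 -111.4] [ 63.3 118.5]
pot line [-31.   59.7] r 59.0 mean -30.0 60.4 744 39.8
top [ 508.4 -125.5   50.1  120.8    3.6] px [362. 280.] 925 z 69.9
half -29.7 30.0 [-56.7  -1.1]
half -30.2 90.3 [-58.   -2.8]
side
carton line [-1.345e+02  2.750e+01  5.260e+01  6.080e+01  1.000e-01] ext [-160.  -111.6] [-0.2 57.3]
carton line [-135.    90.8   50.4   57.6    0.2] ext [-159.2 -111. ] [ 63.4 118.3]
pot line [-27.  58.] r 61.1 mean -30.3 60.6 723 40.5
top [ 508.9 -126.1   52.7  122.5    4.4] px [382. 262.] 947 z 70.5
half -30.3 30.0 [-57.6  -1.9]
half -29.4 90.0 [-57.3  -1. ]
```

View pics/t11.png

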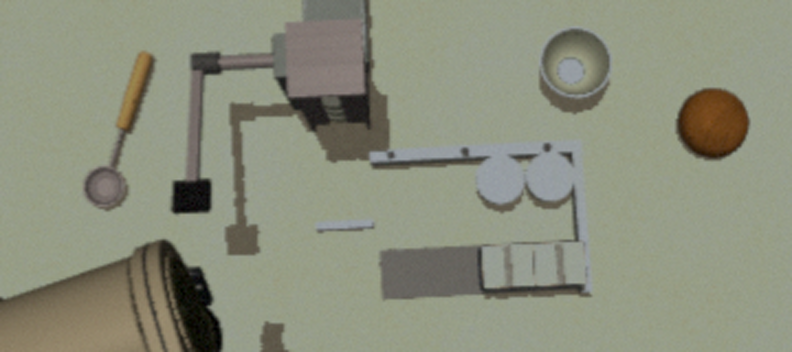

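```bash
python3 - <<'E'
from h import *
order.hand_in();st()
E
```

```text
the job is handed in; nothing more can be done
the job is handed in; nothing more can be done
```

The job is handed in: both cartons are in the row on the grey strip, and two pots stand along the rail facing them. Only two cartons were there. Simulated time was about 45 s of the 210 s allowed.

- **Cartons:** I set the first against the end stop and butted the second against it. The first was then knocked about 35 mm aside while the arm was away. I slid it back and pressed the row together again with about 17 N. The last check (top camera) showed one 50 x 121 mm block at 3.6° yaw; the line is at about 3.85°.
- **Lever:** I pressed it to the hard stop twice (about 31 N each time) and let it come back. The pad was back at z 202 mm both times.
- **Pots:** I slid both along the rail without lifting them. The last check put them at line x about -30, y 30 and 90 mm, each facing a carton, with no spare pot out.
- **Left alone:** the last picture shows the roll, tub and spoon apparently where they started. The arm was clear of everything at hand-in.

The two cameras differed by about 1 mm on the second pot's gap to the rail, which is within their noise. A small sideways force during the final push suggests it does touch the rail, but I did not confirm that any other way.

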